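# Mount a whetstone on the sloped honing rail and lock it

## Robot

A 6-joint arm with a two-finger parallel gripper is mounted at the origin on the work surface. World frame = base frame: x ahead of the robot, y to its left, z up, the work surface at z = 0. Lengths are in mm, angles in degrees, forces in N, time in s.
With the tool pointing down it reaches from about 350 to 850 mm from the base axis. Payload 8.1 kg.
Tool frame: the origin (TCP) lies at the very end of the fingers, on their centre line; the grasp point (between the pads) lies 19 mm behind it (tcp_to_grasp is the distance from the TCP to the grasp point, in mm); z points along the fingers, x is the direction in which the jaws open and shut, and the axes are right-handed (so a half turn about z gives the same grasp; the last joint's range is limited). The gripper opens to 85 mm and grips with 20 to 120 N. Pads are 22 mm wide; open, the fingers measure 114 mm over their backs; the gripper's body (76 mm by 85 mm) begins 54 mm behind the grasp point. The pads swing forward as they close: fully open they stand 13 mm farther back than shut.
Start: joints at [-71.012, 7.471, 85.268, -0, 87.261, -4.893], TCP at [242.922, -548.629, 231.292] pointing down, gripper open.
Joint ranges: [-169.43, 169.43], [-51.17, 129.36], [1.28, 143.12], [-76.62, 256.62], [0, 156.53], [-152.29, 152.29]. Speed limits (degrees/s): [136.94, 136.94, 159.86, 180, 180, 180].

## Interface

Orientations are given as [roll, pitch, yaw] about the fixed x, y, z axes, in that order (R = Rz(yaw) Ry(pitch) Rx(roll)).
In Python, from bench import * gives the robot as it stands. The module is installed in compiled form; this text tells all that it offers.
- The arm moves only by the tool apply_moves, never from a script. Its argument "targets" is text: rows parted by semicolons, each of 7 numbers parted by spaces: the turn, a rotation vector about the tool's x, y, z in rad, then the shift along the tool's x, y, z in cm, then the finger opening in cm, from 0 to 8.54. A call has exactly 5 rows; each row is the pose to reach, as a shift and turn from the pose commanded when the call began, along the tool's axes at that moment; what a row does not reach only later rows make up. A row lasts 1/10 s, in which the tool goes at most 50 mm and 8.59 degrees, less where a joint would pass 70% of its speed; a pose out of reach is approached as far as the arm can. A call with a gripper value outside its range is refused whole. The fingers move at their own pace and stop on an object; "force" is the grip in N (left out, the last holds). Time passes only in rows, so rows that repeat a pose let the fingers close, or fill a call up. It gives the time, the measured TCP pose, the force and the opening at its end, in the units of the state.
- sense(): the state, without advancing time (a new reading comes with each control period).
- snapshot(name): name is "scene" or "side" or "wrist"; returns the picture (480x640x3 uint8, red, green, blue); there is no depth.
- camera_model(name): a dict with "fx", "fy", "cx", "cy" (pixels), "position" and "attitude" of the camera in the world; the wrist camera has in their place "T_tool_cam" (4x4, takes a point from camera to tool coordinates, whose origin is the TCP and whose axes are the tool frame's). Camera axes: x right, y up, looking along -z (the intrinsics and any distortion apply to the point x, -y, -z); pixel columns grow to the right and rows downward; lengths in mm; the calibration is good to about 2 mm. A picture is of the moment at which its call begins: read the wrist's pose just before it. camera_model takes no time and is no camera call.
- hand_in(): hands the job in, once; it reports no verdict.
Trained networks look in the newest picture that a camera, given by its name, has taken for a name from the list of things; names that differ only in an ending like _2 or _b are one class to them, and where a whole thing is asked for, a point or a joint stands for the part that bears it (a point fixed in the world has none). Each returns a list of dicts, best first, with "confidence" (0 to 1); they miss things now and then, are a little off and sometimes report something else, mostly with a low value. They report only what shows in the picture. A call takes as long as a camera call. They do not tell look-alikes from the thing itself.
- recognise(camera, query): "at" ([row, column] in pixels, amid what is visible of it).
- place_of(camera, query): "at" ([row, column] in pixels: a listed point, or the origin of a listed thing).
The state is a dict: "time": time; "joint_pos": joint angles; "qd": joint speeds; "joint_efforts": joint torques, N m; "tool_pos": TCP position; "tcp_rot": TCP orientation; "ft_force": force on the tool from outside, world axes, zero at the start; "wrist_torque": the same for the moment, N m; "finger_gap": finger opening in mm.
Only numpy, scipy, OpenCV 4.12 (cv2) and the standard library are available. Lean on these libraries where they do the work, as an engineer would, in place of code of your own. Each camera call takes 0.05 s, during which the arm holds its last target. There are 200 camera calls.

## Task

Mount the long whetstone on the sloped honing rail: first swing the rail's black-knobbed keeper handle a quarter turn, fully open, then lay the stone gently along the rail, flat on its rubber strip, centred across it and with its lower end against the stop at the bottom. With the stone lying there by itself, swing the handle fully closed again so that the keeper reaches over the stone, and let go. Leave the short stone stub, the jar and the water jug alone.

Things in the scene. Friction and masses are not known exactly. Their poses are not given: they have to be found in the camera images.
- stone: The long whetstone, loose: a two-layer grey block 140 long (its x axis), 40 wide (y), 24 high (z), about 0.3 kg. Origin at the centre of its underside. Lies flat on the table at the start, either way round end for end.
- rail: Narrow honing rail (bar 12 thick, 30 wide) fixed at a 30 degree slope. Origin on top of its rubber strip (138 x 30), 115 above the table, where the centre of the stone's underside comes when the stone touches the stop. x uphill along the rail, y across, z out of its surface. The stop: a lip at the low end, inner face at x = -70, 10 high. Stone overhangs the bar 5 each side. Hinge boss at x = 95.
- stand: The fixed grey stand that carries the rail: foot 230 x 100 x 12 on the table, two posts 24 wide, a thin web. Origin under the rail's origin, at table height; x horizontal, along the rail's uphill direction, z up.
- keeper (a joint): Angle of the keeper handle about rail z through keeper_hinge. 0 = closed stop: handle arm points uphill (rail +x), the short 16 wide keeper finger on the other side points downhill over the stone's upper 15, 3 above it. 1.571 = open stop: arm along rail +y, finger along -y, clear of the stone. Stays where left (friction).
- keeper_hinge (a point): Point on the hinge axis of the keeper, at rail x = 95, y = 0, z = 22 (top of the 22 diameter boss; the hub on it is 26 diameter, to z = 36). Same axes as the rail; the hinge axis is z.
- keeper_knob (a point): Grip point on the axis of the upright round black knob (18 diameter, 50 tall, parallel to rail z) at the end of the handle arm, 65 from the hinge axis. The point is 26 above the top of the arm and 24 below the knob's top, and moves with the handle. Its x axis points along the arm from the hinge, z along the knob upward.
- stub: A worn stub of the same whetstone, loose: 70 long (x), 40 wide (y), 24 high. Bystander. Origin at the centre of its underside.
- paste_jar: Low jar with a steel lid, 60 diameter, 55 high, loose. Bystander. Origin at the centre of its underside.
- water_jug: Clear capped jug, 110 diameter, 210 high, loose. Bystander. Origin at the centre of its underside.
Mind the look-alikes: they are no part of the job. Leave any green or red look-alike of the stone alone.

How it is judged:
By the outcome, as a careful person would: the job done as asked, in the order asked, and still so for the second after the job is handed in, with the robot touching nothing.
It also fails if it takes over 61 s, if anything falls off the work surface, if the arm or the gripper's body presses on something with over 40 N, if the wrist force passes 120 N, or if a joint passes its speed limit or range.

## Working session

There is one attempt and no reset: what is moved stays moved. The work goes in short steps, Python scripts to look and compute and a tool call to move; the robot and the scene stay as the last step left them, time stands still between calls to the robot, and variables do not carry over. Pictures are saved under pics/ and viewed, about 8 in all and at most 12, crops included, and the job is handed in when it is done.

Besides the shell and the picture viewer there is one more tool, called as name(argument=value, ...) on one line, values as JSON. apply_moves: Moves the arm, as the interface text tells. Its arguments: {"type":"object","properties":{"targets":{"type":"string"},"force":{"type":"number"}},"required":["targets"]}

```bash
mkdir -p pics; cat > h.py <<'E'
from bench import *
import numpy as np, cv2
from scipy.spatial.transform import Rotation as R
np.set_printoptions(precision=2,suppress=True)
E
python3 - <<'E'
from h import *
for c in ("scene","side","wrist"):
    im=snapshot(c); cv2.imwrite(f"pics/{c}0.png",im[:,:,::-1]); m=camera_model(c); print(c,m)
    for q in ("stone","rail","keeper_hinge","keeper_knob","stub","stand"):
        print(q,[(np.round(d["at"]).tolist(),round(d["confidence"],2)) for d in place_of(c,q)][:4])
print(sense())
E
```

```text
scene {'fx': 452.85350803466156, 'fy': 452.85350803466156, 'cx': 321.8707785572096, 'cy': 233.62958760472677, 'position': array([1187.99, -682.  ,  970.84]), 'attitude': array([49.75,  0.21, 42.87])}
stone [([321.0, 219.0], 0.95), ([281.0, 212.0], 0.9), ([393.0, 239.0], 0.67), ([320.0, 158.0], 0.62)]
rail [([238.0, 336.0], 0.79)]
keeper_hinge [([214.0, 357.0], 0.94)]
keeper_knob [([185.0, 367.0], 0.51)]
stub [([348.0, 275.0], 0.58)]
stand [([266.0, 334.0], 0.56)]
side {'fx': 489.9859369836904, 'fy': 489.9859369836904, 'cx': 316.90291507142257, 'cy': 242.0706399729032, 'position': array([355.64, 951.49, 753.53]), 'attitude': array([  58.69,    1.33, -169.09])}
stone [([240.0, 365.0], 0.9), ([219.0, 315.0], 0.78), ([256.0, 417.0], 0.7)]
rail [([277.0, 319.0], 0.59)]
keeper_hinge [([270.0, 300.0], 0.88)]
keeper_knob [([252.0, 294.0], 0.8)]
stub [([241.0, 310.0], 0.63), ([270.0, 300.0], 0.4)]
stand [([317.0, 314.0], 0.56), ([270.0, 298.0], 0.5)]
wrist {'fx': 378.8824333097157, 'fy': 378.8824333097157, 'cx': 312.0219263000891, 'cy': 238.99466580693502, 'T_tool_cam': array([[   1.  ,    0.  ,   -0.  ,    0.71],
       [  -0.  ,   -0.95,   -0.31,  -79.67],
       [  -0.  ,    0.31,   -0.95, -142.77],
       [   0.  ,    0.  ,    0.  ,    1.  ]])}
stone [([57.0, 208.0], 0.66)]
rail []
keeper_hinge []
keeper_knob []
stub []
stand []
{'time': 1.05, 'joint_pos': array([-71.01,   7.47,  85.27,  -0.  ,  87.26,  -4.89]), 'qd': array([-0.02, -0.01, -0.02,  0.  ,  0.02,  0.05]), 'joint_efforts': array([  0.  , -56.93, -50.09,  -0.  ,   0.  ,  -0.  ]), 'tool_pos': array([ 242.92, -548.64,  231.33]), 'tcp_rot': array([180.  ,  -0.  , -66.12]), 'ft_force': array([-0.17, -1.18,  0.41]), 'wrist_torque': array([ 0.02, -0.06,  0.  ]), 'finger_gap': 85.41269058330268}
```

View pics/scene0.png

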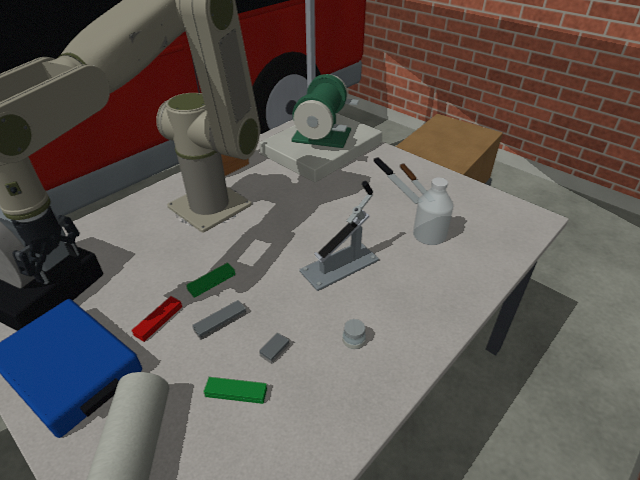

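View pics/side0.png

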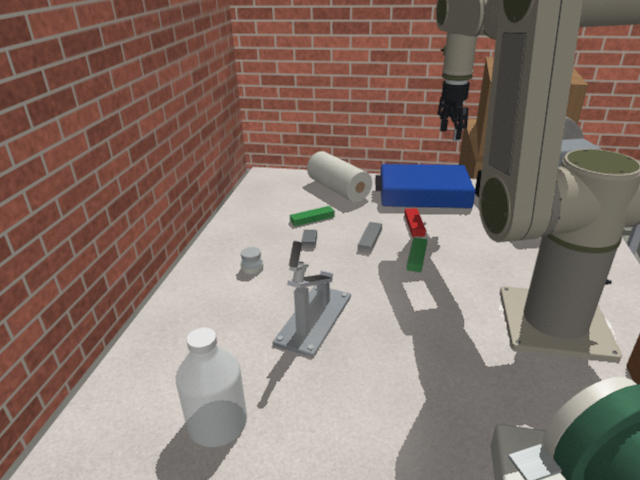

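Scene picture: the grey long stone is at (row 321, col 219). Its look-alikes are red (318,158), green (280,211) and green (390,236). The stub is at (347,275), the rail at (238,336), with the knob at (187,367). In the side picture the stone is at (237,370), the rail at (280,318) and the knob at (253,295). The grey 140 mm block at (321,219) is the stone meant.

```bash
cat >> h.py <<'E'
from scipy.optimize import least_squares
def cam(c,s=None):
    m=camera_model(c)
    if c=="wrist":
        s=s or sense(); T=np.eye(4); T[:3,:3]=R.from_euler('xyz',s['tcp_rot'],degrees=True).as_matrix(); T[:3,3]=s['tool_pos']
        T=T@m["T_tool_cam"]; return m,T[:3,:3],T[:3,3]
    return m,R.from_euler('xyz',m['attitude'],degrees=True).as_matrix(),np.array(m['position'])
def proj(C,P):
    m,Rm,t=C; p=(np.atleast_2d(P)-t)@Rm
    return np.c_[m['cy']-m['fy']*p[:,1]/-p[:,2], m['cx']+m['fx']*p[:,0]/-p[:,2]]   # row,col
def plane(C,rc,z):
    m,Rm,t=C; rc=np.atleast_2d(rc); d=np.c_[(rc[:,1]-m['cx'])/m['fx'],-(rc[:,0]-m['cy'])/m['fy'],-np.ones(len(rc))]@Rm.T
    return t+d*((z-t[2])/d[:,2])[:,None]
def tri(obs):
    return least_squares(lambda X:np.concatenate([(proj(C,X)[0]-rc) for C,rc in obs]),[500,0,50]).x
def railT(x,y,yaw):
    return R.from_euler('ZY',[yaw,-30],degrees=True).as_matrix(), np.array([x,y,115.])
def toolmove(s,P,Rw):
    "shift cm and rotvec rad from state s to TCP pose P,Rw"
    R0=R.from_euler('xyz',s['tcp_rot'],degrees=True)
    return (R0.inv()*R.from_matrix(Rw)).as_rotvec(), R0.inv().apply(P-s['tool_pos'])/10
E
python3 - <<'E'
from h import *
A,B=cam("scene"),cam("side")
for n,a,b in (("stone",(321,219),(238,370)),("rail",(238,336),(277,319)),("hinge",(214,357),(270,300)),("knob",(185,367),(252,294)),("stub",(348,275),(241,310)),("stand",(266,334),(317,314))):
    X=tri([(A,a),(B,b)]);print(n,X,proj(A,X)[0]-a,proj(B,X)[0]-b)
obs=[(A,(238,336),0),(A,(214,357),1),(B,(277,319),0),(B,(270,300),1)]
def f(v):
    Rm,t=railT(*v[:3]); k=[t,t+Rm@[95,0,22],t+Rm@[95,0,22]]
    return np.concatenate([proj(C,k[i])[0]-o for C,o,i in obs])
for y0 in (0,90,180,-90):
    r=least_squares(f,[550,-50,y0]);print(r.x,r.cost,r.fun)
Rm,t=railT(*r.x)
kn=tri([(A,(185,367)),(B,(252,294))]);print("knob in rail",Rm.T@(kn-t))
for n in("scene","side"):
    im=cv2.imread(f"pics/{n}0.png"); 
    c=dict(scene=(160,280),side=(220,250))[n]
    cv2.imwrite(f"pics/{n}c.png",cv2.resize(im[c[0]:c[0]+140,c[1]:c[1]+130],None,fx=4,fy=4,interpolation=cv2.INTER_CUBIC))
a,b=[cv2.imread(f"pics/{n}c.png") for n in("scene","side")]
cv2.imwrite("pics/two.png",cv2.resize(np.hstack([a,b]),None,fx=.76,fy=.76))
E
```

```text
stone [ 453.66 -302.32    4.71] [0.14 0.21] [-0.14  0.23]
rail [537.37  70.49 113.97] [-0.42 -0.91] [ 0.31 -0.71]
hinge [562.13 135.94 175.86] [0.03 0.08] [-0.02  0.06]
knob [559.35 181.99 249.99] [0.41 0.96] [-0.26  0.66]
stub [ 627.31 -258.65    4.05] [0.01 0.02] [-0.01  0.02]
stand [545.51  70.43   0.06] [1.05 2.51] [-0.77  1.97]
[537.37  71.03  69.98] 4.375310703573704 [-0.78 -0.78 -1.92  0.53  0.07 -0.77 -1.72 -0.1 ]
[537.37  71.03  69.98] 4.3753107035736765 [-0.78 -0.78 -1.92  0.53  0.07 -0.77 -1.72 -0.1 ]
[537.37  71.03  69.98] 4.375310703573692 [-0.78 -0.78 -1.92  0.53  0.07 -0.77 -1.72 -0.1 ]
[537.37  71.03  69.98] 4.375310703574449 [-0.78 -0.78 -1.92  0.53  0.07 -0.77 -1.72 -0.1 ]
knob in rail [164.3   17.33  61.02]
```

View pics/two.png

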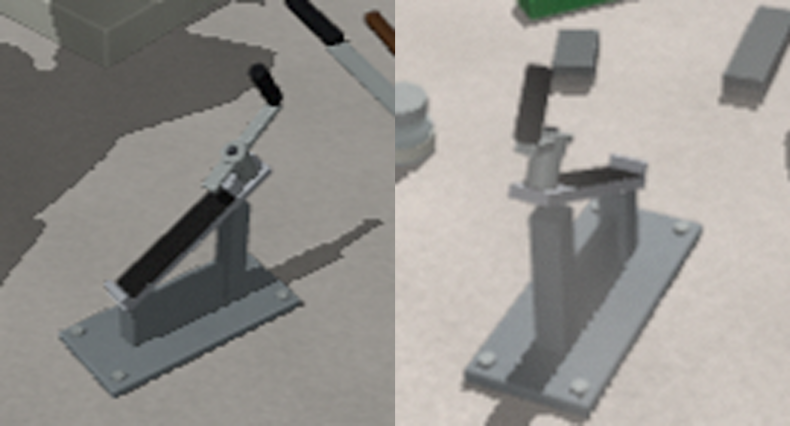

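The enlarged crop shows the rail with its low end toward the robot's right (stop at the lower left in the scene view). The knob is at the uphill end. I'll refine the yaw with the foot corners.

```bash
python3 - <<'E'
from h import *
A,B=cam("scene"),cam("side")
a=plane(A,[(269.2,299.7),(286.6,317.2),(258,379)],12);b=plane(B,[(294.3,351),(343.4,273.7),(352.9,313.5)],12)
print(a,b)
# foot corners: (±115,±50) sy in stand frame
L=np.array([(-115,50),(-115,-50),(115,-50),(-115,-50),(115,50),(115,50)])
print(np.linalg.norm(np.diff(a,axis=0),axis=1),np.linalg.norm(b[0]-b[2]),np.linalg.norm(b[1]-b[2]),
 np.degrees(np.arctan2(*(a[2]-a[1])[1::-1])),np.degrees(np.arctan2(*(b[2]-b[0])[1::-1])))
s=sense()
# stone: table-plane fit via mask in scene
im=cv2.imread("pics/scene0.png");hsv=cv2.cvtColor(im,cv2.COLOR_BGR2HSV)
crop=im[298:342,188:252].astype(int); g=crop.max(2); sat=crop.max(2)-crop.min(2)
m=((g<140)&(sat<30)).astype(np.uint8); n,l,st,c=cv2.connectedComponentsWithStats(m); print(st,c)
E
```

```text
[[478.3  -20.49  12.  ]
 [565.58 -36.55  12.  ]
 [623.35 179.53  12.  ]] [[472.91 -11.67  12.  ]
 [616.09 188.95  12.  ]
 [524.77 203.07  12.  ]]
[ 88.75 223.66] 220.90671758198758 92.40498160650303 75.033515510294 76.42488700098843
[[   0    0   64   44 1696]
 [   0    0   19    7   74]
 [   4    2   60   40 1046]] [[32.24 22.64]
 [ 6.53  1.86]
 [32.07 21.04]]
```

apply_moves(targets="0 0 0 -1.8 -4.2 0 8.5; 0 0 0 -3.6 -8.4 0 8.5; 0 0 0 -5.4 -12.6 0 8.5; 0 0 0 -7.2 -16.8 0 8.5; 0 0 0 -9 -21 0 8.5")

```text
time: 1.55
tool_pos: [399.5, -379.9, 231.5]
tcp_rot: [-180.0, -0.0, -66.1]
ft_force: [1.0, -0.6, 0.1]
finger_gap: 84.7
```

apply_moves(targets="0 0 0 -1.7 -4 0 8.5; 0 0 0 -3.4 -8 0 8.5; 0 0 0 -5 -12 0 8.5; 0 0 0 -5 -12 0 8.5; 0 0 0 -5 -12 0 8.5")

```text
time: 2.05
tool_pos: [488.4, -286.3, 231.2]
tcp_rot: [180.0, -0.0, -66.0]
ft_force: [-0.2, -1.0, -0.7]
finger_gap: 85.0
```

```bash
cat >> h.py <<'E'
def stonefit(s,im,z=24):
    "grey blob near the picture -> min area rect of the stone's top on plane z"
    C=cam("wrist",s)
    return C
E
python3 - <<'E'
from h import *
s=sense(); im=snapshot("wrist"); cv2.imwrite("pics/w1.png",im[:,:,::-1])
C=cam("wrist",s); print(s['tool_pos'],s['tcp_rot'],s['qd'].max())
for q in("stone","stub"):
  for d in place_of("wrist",q): print(q,d,plane(C,d['at'],0))
E
```

```text
[ 488.42 -286.3   231.21] [179.98  -0.   -65.98] 0.33285247570071586
stone {'at': [231.8, 309.0], 'confidence': 0.85} [[ 457.58 -297.95    0.  ]]
stone {'at': [368.5, 350.3], 'confidence': 0.73} [[ 325.07 -409.27    0.  ]]
stone {'at': [88.2, 498.6], 'confidence': 0.72} [[ 654.61 -401.39    0.  ]]
stone {'at': [316.1, 201.0], 'confidence': 0.71} [[ 319.58 -228.06    0.  ]]
stub {'at': [45.9, 352.1], 'confidence': 0.98} [[ 631.31 -263.      0.  ]]
```

View pics/w1.png

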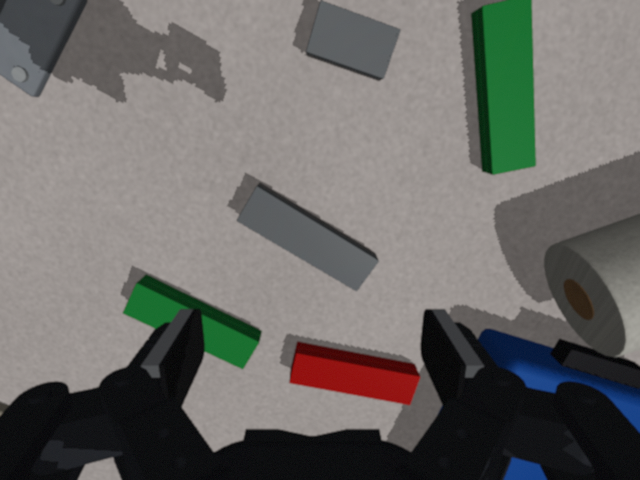

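The wrist view shows the plain grey long stone at (237,307), with top corners at (186,259), (219,238), (290,358) and (259,378). The two green and one red look-alikes and the short stub at (40,352) are separate. The centred grey one is the stone.

```bash
python3 - <<'E'
from h import *
s=sense();C=cam("wrist",s)
im=cv2.imread("pics/w1.png").astype(int)
b,r=im[:,:,0],im[:,:,2]
m=((b-r>=4)&(im.max(2)>70)&(im.max(2)<170)).astype(np.uint8)[150:310,210:400]
n,l,st,c=cv2.connectedComponentsWithStats(m);k=1+st[1:,4].argmax();print(st[k])
ys,xs=np.nonzero(l==k)
for nm,pts in (("hand",[(186,259),(219,238),(290,358),(259,378)]),("mask",np.c_[ys+150,xs+210])):
    P=plane(C,pts,24)[:,:2].astype(np.float32); (cx,cy),wh,a=cv2.minAreaRect(P); bx=cv2.boxPoints(((cx,cy),wh,a)); e=bx[1]-bx[0]; f=bx[2]-bx[1]
    e=e if np.linalg.norm(e)>np.linalg.norm(f) else f
    print(nm,cx,cy,wh,np.degrees(np.arctan2(e[1],e[0])))
E
```

```text
[  28   37  139  103 5271]
hand 455.93328857421875 -301.2149658203125 (138.92030334472656, 38.29154586791992) 81.396255
mask 455.0495910644531 -299.8622741699219 (137.50953674316406, 38.501548767089844) 81.574486
```

apply_moves(targets="0 0 0 -3.5 -2.2 -1.8 8.5; 0 0 0 -7 -4.5 -3.6 8.5; 0 0 0 -10.5 -6.8 -5 8.5; 0 0 0 -14 -9 -6.5 8.5; 0 0 -0.1 -17.4 -11.2 -7.9 8.5")

```text
time: 2.7
tool_pos: [519.6, -82.5, 311.2]
tcp_rot: [-180.0, -0.0, -60.5]
ft_force: [0.2, -0.3, 0.5]
finger_gap: 84.7
```

```bash
python3 - <<'E'
from h import *
s=sense();print(s['tool_pos'],s['tcp_rot'],s['joint_pos'])
print(toolmove(s,np.array([552,122,310]),R.from_euler('xyz',[180,0,-15],degrees=True).as_matrix()))
E
```

```text
[519.57 -82.5  311.21] [-179.98   -0.03  -60.51] [-14.6   -5.19  89.83  -0.01  95.32  45.91]
(array([-0.  , -0.  , -0.79]), array([-16.21, -12.89,   0.12]))
```

apply_moves(targets="0 0 -0.14 -3.4 -2.7 0 8.5; 0 0 -0.28 -6.8 -5.4 0 8.5; 0 0 -0.42 -10.2 -8.1 0 8.5; 0 0 -0.56 -13.5 -10.8 0 8.5; 0 0 -0.7 -16.2 -12.9 0 8.5")

```text
time: 3.2
tool_pos: [552.3, 122.7, 310.4]
tcp_rot: [-180.0, -0.0, -20.0]
ft_force: [0.9, -0.5, -0.4]
finger_gap: 84.9
```

apply_moves(targets="0 0 -0.09 0 0 0 8.5; 0 0 -0.09 0 0 0 8.5; 0 0 -0.09 0 0 0 8.5; 0 0 -0.09 0 0 0 8.5; 0 0 -0.09 0 0 0 8.5")

```text
time: 3.7
tool_pos: [552.2, 120.9, 310.4]
tcp_rot: [-180.0, -0.0, -15.3]
ft_force: [-0.8, -0.2, -0.3]
finger_gap: 84.9
```

```bash
python3 - <<'E'
from h import *
s=sense(); im=snapshot("wrist"); cv2.imwrite("pics/w2.png",im[:,:,::-1])
C=cam("wrist",s); print(s['tool_pos'],s['tcp_rot'],s['qd'].max(),s['joint_pos'])
for q,z in(("rail",115),("keeper_hinge",182),("keeper_knob",245)):
  for d in place_of("wrist",q): print(q,d,plane(C,d['at'],z))
E
```

```text
[552.16 120.9  310.44] [-180.     -0.01  -15.3 ] 0.227130616686201 [ 7.16  0.96 83.92 -0.   95.12 22.46]
rail {'at': [255.2, 319.2], 'confidence': 0.65} [[548.13  73.6  115.  ]]
keeper_hinge {'at': [195.4, 315.3], 'confidence': 0.66} [[562.48 143.35 182.  ]]
keeper_knob {'at': [152.0, 291.5], 'confidence': 0.72} [[559.03 181.9  245.  ]]
```

View pics/w2.png

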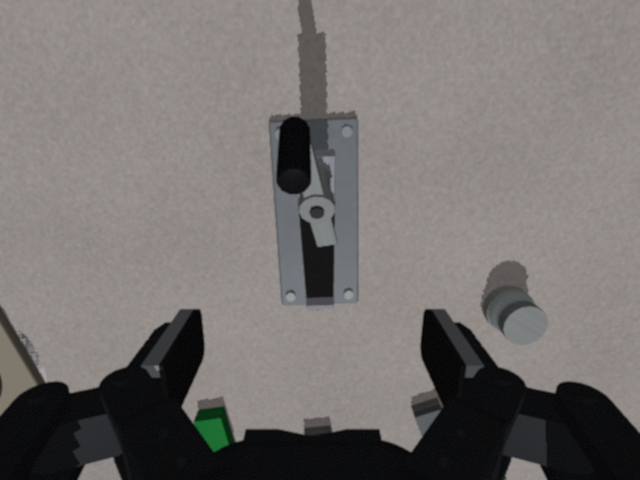

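The wrist view shows the rail from above: foot corners at about (118,270), (117,357), (302,357), (304,283), hub ring at (211,317), knob top at (181,294) and the stop lip at about (300,319). The handle isn't at zero; it already stands slightly open.

```bash
cat > fit.py <<'E'
from h import *
s=sense();C=cam("wrist",s);A,B=cam("scene"),cam("side")
st=lambda x,y,z=12:("s",(x,y,z)); ra=lambda x,y,z:("r",(x,y,z))
obs=[(C,(118,270),st(115,50),1),(C,(117,357),st(115,-50),1),(C,(302,357),st(-115,-50),1),(C,(304,283),st(-115,50),1),
(C,(211,317),ra(95,0,36),1),(C,(181,294),("k",86),1),(C,(255,319),ra(0,0,0),.3),(C,(297,319.5),ra(-70,0,5),.5),
(A,(238,336),ra(0,0,0),.5),(B,(277,319),ra(0,0,0),.5),(A,(214,357),ra(95,0,22),.5),(B,(270,300),ra(95,0,22),.5),(A,(185,367),("k",62),.5),(B,(252,294),("k",62),.5)]
def f(v):
    Rm,t=railT(*v[:3]); out=[]
    for c,rc,(k,p),w in obs:
        if k=="s": P=R.from_euler('z',v[2],degrees=True).apply(p)+[v[0],v[1],0]
        elif k=="r": P=t+Rm@np.array(p)
        else: P=t+Rm@np.array([95+65*np.cos(v[3]),65*np.sin(v[3]),p])
        out.append(w*(proj(c,P)[0]-rc))
    return np.array(out).ravel()
r=least_squares(f,[548,75,75,.2],loss='soft_l1')
print(r.x,np.degrees(r.x[3]));print(f(r.x).reshape(-1,2))
E
python3 fit.py
```

```text
[547.74  76.29  77.07   0.17] 9.970330673812217
[[ 8.71 -1.63]
 [ 6.03  0.98]
 [ 5.87  1.35]
 [ 6.63 -1.44]
 [-5.16  0.  ]
 [-0.77 -0.16]
 [-0.46 -0.23]
 [ 0.84  0.13]
 [-0.04  1.56]
 [ 0.5  -2.88]
 [-1.43  1.39]
 [ 0.15 -0.92]
 [ 0.5   0.73]
 [ 0.35 -0.03]]
```

```bash
sed -i 's/apply(p)+/apply(np.array(p)+[v[4],0,0])+/; s/75,75,.2\]/75,75,.2,0]/' fit.py; python3 fit.py
```

```text
[547.08  75.38  76.7    0.18   9.51] 10.065531289468437
[[ 0.44 -1.89]
 [-1.67  1.3 ]
 [ 0.26  0.47]
 [ 0.6  -2.74]
 [-3.7   0.03]
 [ 1.24  0.1 ]
 [-0.15 -0.36]
 [ 1.29 -0.25]
 [-0.01  1.37]
 [ 0.39 -2.69]
 [-1.37  1.25]
 [ 0.02 -0.81]
 [ 0.57  0.61]
 [ 0.21  0.05]]
```

```bash
cat >> h.py <<'E'
RAIL=(547.1,75.4,76.7)
def knobpose(deg,z,rad=65):
    a=np.radians(deg);Rm,t=railT(*RAIL)
    x=Rm@[np.sin(a),-np.cos(a),0];zz=-Rm[:,2]
    return t+Rm@[95+rad*np.cos(a),rad*np.sin(a),z],np.c_[x,np.cross(zz,x),zz]
def go(P,Rw,n=0,s=None):
    s=s or sense(); r,d=toolmove(s,P,Rw); print("rot",np.round(r,3),"shift cm",np.round(d,2),"rows>=",max(np.linalg.norm(r)/.15,np.linalg.norm(d)/5)); return r,d
def inrail(P):
    Rm,t=railT(*RAIL); return Rm.T@(np.array(P)-t)
E
python3 - <<'E'
from h import *
P,Rw=knobpose(10,115);print(P);go(P,Rw)
E
```

```text
[554.57 156.05 294.1 ]
rot [ 0.52  0.04 -0.2 ] shift cm [-0.67 -3.39  1.63] rows>= 3.74821840678054
```

apply_moves(targets="0.13 0.01 -0.05 -0.2 -0.8 0.4 8.5; 0.26 0.02 -0.1 -0.3 -1.7 0.8 8.5; 0.39 0.03 -0.15 -0.5 -2.5 1.2 8.5; 0.52 0.04 -0.2 -0.7 -3.4 1.6 8.5; 0.52 0.04 -0.2 -0.7 -3.4 1.6 8.5")

```text
time: 4.4
tool_pos: [553.1, 155.0, 291.5]
tcp_rot: [-150.4, -4.8, -4.9]
ft_force: [-0.4, -0.2, 0.1]
finger_gap: 85.2
```

```bash
python3 - <<'E'
from h import *
s=sense(); im=snapshot("wrist"); cv2.imwrite("pics/w3.png",im[:,:,::-1]);C=cam("wrist",s)
print(s['joint_pos'],inrail(s['tool_pos']))
P,Rw=knobpose(10,43);go(P,Rw,s=s)
Rm,t=railT(*RAIL); K=lambda z:proj(C,t+Rm@[95+65*np.cos(.175),65*np.sin(.175),z])[0]
print("knob top/bottom predicted",K(86),K(36),"hub",proj(C,t+Rm@[95,0,36])[0],"lip",proj(C,t+Rm@[-70,0,10])[0])
E
```

```text
[-8.21 -6.63 98.23 29.86 86.03 -6.05] [156.57  12.52 113.46]
rot [ 0.   -0.   -0.01] shift cm [ 0.16 -0.23  7.05] rows>= 1.4101807824611883
knob top/bottom predicted [280.44 312.2 ] [246.85 312.04] hub [338.78 312.57] lip [485.38 280.23]
```

View pics/w3.png

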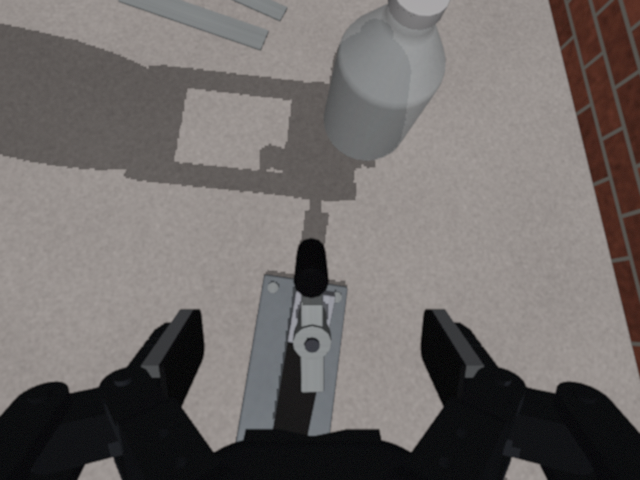

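The knob top appears at (282,311) against a predicted (280,312), and the hub at (342,312) against (339,313), so the rail fit holds. Next I descend and grip the knob.

apply_moves(targets="0 0 0 0.1 -0.1 3.5 8.5; 0 0 -0.01 0.15 -0.2 7 8.5; 0 0 -0.01 0.15 -0.2 7 5; 0 0 -0.01 0.15 -0.2 7 3; 0 0 -0.01 0.15 -0.2 7 1.2", force=25)

```text
time: 4.95
tool_pos: [564.9, 192.2, 236.9]
tcp_rot: [-150.7, -5.5, -4.2]
ft_force: [0.3, -0.0, -1.1]
finger_gap: 43.3
```

apply_moves(targets="0 0 0 0 0 0 1.2; 0 0 0 0 0 0 1.2; 0 0 0 0 0 0 1.2; 0 0 0 0 0 0 1.2; 0 0 0 0 0 0 1.2")

```text
time: 5.45
tool_pos: [564.7, 191.8, 236.6]
tcp_rot: [-150.6, -5.5, -4.3]
ft_force: [-2.6, -1.7, 5.6]
finger_gap: 17.6
```

```bash
python3 - <<'E'
from h import *
s=sense();print(inrail(s['tool_pos']),s['ft_force'],s['finger_gap'],s['joint_pos'])
# arc from measured start: hinge (95,0), keep radius, angle = measured
p=inrail(s['tool_pos']);a0=np.degrees(np.arctan2(p[1],p[0]-95));print(a0,np.hypot(p[1],p[0]-95))
for a in (18,26,34,42,50,58,66,74,82,86): print(a,end=" ");go(*knobpose(a,p[2]),s=s)
A,B=cam("scene"),cam("side");print("jug",plane(A,(238,433),0),plane(B,(430,215),0))
E
```

```text
[162.36   9.69  46.63] [-2.64 -1.72  5.62] 17.577265842796272 [ -3.94  -3.39 100.93  30.04  78.51  -6.2 ]
8.187480410338287 68.04881001699303
18 rot [ 0.   -0.01 -0.13] shift cm [-1.12  0.35 -0.  ] rows>= 0.8670456880524363
26 rot [ 0.   -0.   -0.27] shift cm [-2.01  0.53 -0.01] rows>= 1.7974459326632968
34 rot [ 0.   -0.   -0.41] shift cm [-2.87  0.84 -0.01] rows>= 2.7281468731071303
42 rot [ 0.   -0.   -0.55] shift cm [-3.67  1.25 -0.01] rows>= 3.6589190507884393
50 rot [ 0.01 -0.   -0.69] shift cm [-4.41  1.78 -0.02] rows>= 4.589719119049372
58 rot [ 0.01 -0.   -0.83] shift cm [-5.07  2.4  -0.02] rows>= 5.520532962408312
66 rot [ 0.01 -0.   -0.97] shift cm [-5.63  3.11 -0.02] rows>= 6.45135460993227
74 rot [ 0.01 -0.   -1.11] shift cm [-6.1   3.89 -0.02] rows>= 7.382181100547684
82 rot [ 0.01 -0.   -1.25] shift cm [-6.44  4.73 -0.02] rows>= 8.31301079785142
86 rot [ 0.01 -0.   -1.32] shift cm [-6.57  5.17 -0.01] rows>= 8.778426526983408
jug [[688.2  386.14   0.  ]] [[666.48 414.49   0.  ]]
```

apply_moves(targets="0 0 -0.13 -1.1 0.3 0 1.2; 0 0 -0.27 -2.0 0.5 0 1.2; 0 0 -0.41 -2.9 0.85 0 1.2; 0 0 -0.55 -3.7 1.25 0 1.2; 0 0 -0.69 -4.4 1.8 0 1.2")

```text
time: 5.95
tool_pos: [519.1, 183.4, 226.0]
tcp_rot: [-159.7, -23.0, 33.1]
ft_force: [-14.7, 16.8, 19.4]
finger_gap: 17.3
```

```bash
python3 - <<'E'
from h import *
s=sense();p=inrail(s['tool_pos']);print(p,np.degrees(np.arctan2(p[1],p[0]-95)),np.hypot(p[1],p[0]-95),s['ft_force'],s['finger_gap'],s['joint_pos'])
for a in (58,66,74,80,85): print(a,end=" ");go(*knobpose(a,p[2]),s=s)
E
```

```text
[140.96  52.08  46.78] 48.56860896517257 69.45696025735269 [-14.73  16.76  19.37] 17.3440542991782 [ -5.61 -10.17 108.41  30.57  78.95 -48.15]
58 rot [-0.   -0.   -0.13] shift cm [-1.08  0.5  -0.01] rows>= 0.8607431259087095
66 rot [-0.   -0.   -0.27] shift cm [-1.97  0.67 -0.01] rows>= 1.791291529365978
74 rot [-0.   -0.01 -0.41] shift cm [-2.83  0.98 -0.01] rows>= 2.722040307409352
80 rot [-0.   -0.01 -0.51] shift cm [-3.44  1.28 -0.02] rows>= 3.420134978126539
85 rot [-0.   -0.01 -0.6 ] shift cm [-3.92  1.58 -0.02] rows>= 4.001890232387096
```

apply_moves(targets="0 0 -0.13 -1.1 0.3 0 1.2; 0 0 -0.27 -2.0 0.5 0 1.2; 0 0 -0.41 -2.85 0.8 0 1.2; 0 0 -0.51 -3.45 1.1 0 1.2; 0 0 -0.6 -3.9 1.4 0 1.2")

```text
time: 6.45
tool_pos: [495.3, 151.5, 203.9]
tcp_rot: [-176.8, -29.8, 70.7]
ft_force: [-25.3, -0.3, 18.5]
finger_gap: 17.7
```

```bash
python3 - <<'E'
from h import *
s=sense();p=inrail(s['tool_pos']);print(p,np.degrees(np.arctan2(p[1],p[0]-95)),np.hypot(p[1],p[0]-95),railT(*RAIL)[0].T@s['ft_force'],s['finger_gap'],s['joint_pos'])
print(s['tcp_rot'])
for a in (87,89,91,93): print(a,end=" ");go(*knobpose(a,p[2],rad=67),s=s)
E
```

```text
[98.26 67.92 45.9 ] 87.25303468162043 67.99649905967271 [ 3.97 24.53 19.02] 17.6932638895249 [ -9.72 -12.74 112.88  30.43  79.64 -86.78]
[-176.8   -29.77   70.67]
87 rot [-0.    0.   -0.04] shift cm [ 0.03  0.1  -0.  ] rows>= 0.26124372603588053
89 rot [-0.    0.   -0.07] shift cm [-0.2   0.11 -0.  ] rows>= 0.49340991759028563
91 rot [-0.    0.   -0.11] shift cm [-0.43  0.13  0.  ] rows>= 0.7259247225279863
93 rot [-0.    0.   -0.14] shift cm [-0.66  0.16  0.  ] rows>= 0.9585344815486252
```

apply_moves(targets="0 0 -0.04 -0.1 0.1 0 1.2; 0 0 -0.07 -0.2 0.1 0 1.2; 0 0 -0.1 -0.3 0.1 0 1.2; 0 0 -0.1 -0.4 0.1 0 1.2; 0 0 -0.1 -0.45 0.1 0 1.2")

```text
time: 6.95
tool_pos: [495.1, 147.3, 201.1]
tcp_rot: [-179.9, -29.9, 77.0]
ft_force: [-23.1, 1.7, 15.9]
finger_gap: 17.2
```

```bash
python3 - <<'E'
from h import *
s=sense();p=inrail(s['tool_pos']);print(p,np.degrees(np.arctan2(p[1],p[0]-95)),railT(*RAIL)[0].T@s['ft_force'],s['finger_gap'])
E
```

```text
[93.3  67.19 45.59] 91.44681350126687 [ 4.76 22.89 15.58] 17.216973182605713
```

apply_moves(targets="0 0 0 -0.05 0 0 1.2; 0 0 0 -0.1 0 0 1.2; 0 0 0 -0.15 0 0 1.2; 0 0 0 -0.2 0 0 1.2; 0 0 0 -0.2 0 0 1.2")

```text
time: 7.45
tool_pos: [495.0, 146.3, 200.5]
tcp_rot: [-180.0, -30.0, 77.0]
ft_force: [-20.5, 5.4, 15.2]
finger_gap: 17.1
```

```bash
python3 - <<'E'
from h import *
s=sense();p=inrail(s['tool_pos']);print(p,np.degrees(np.arctan2(p[1],p[0]-95)),railT(*RAIL)[0].T@s['ft_force'],s['finger_gap'])
E
```

```text
[92.12 67.02 45.59] 92.46455205665217 [ 8.08 21.24 12.85] 17.112035953772025
```

apply_moves(targets="0 0 0 -0.1 0 0 1.2; 0 0 0 -0.2 0 0 1.2; 0 0 0 -0.25 0 0 1.2; 0 0 0 -0.25 0 0 1.2; 0 0 0 -0.25 0 0 1.2")

```text
time: 7.95
tool_pos: [495.0, 146.1, 200.5]
tcp_rot: [180.0, -30.2, 77.1]
ft_force: [-18.4, 16.2, 18.3]
finger_gap: 17.1
```

```bash
python3 - <<'E'
from h import *
s=sense();p=inrail(s['tool_pos']);print(p,np.degrees(np.arctan2(p[1],p[0]-95)),railT(*RAIL)[0].T@s['ft_force'],s['finger_gap'])
E
```

```text
[91.94 67.01 45.65] 92.61469244457693 [19.16 21.62 10.07] 17.08685952276967
```

apply_moves(targets="0 0 0 0.2 0 0 4; 0 0 0 0.2 0 0 6; 0 0 0 0.2 0 0 6; 0 0 0 0.2 0 -3 6; 0 0 0 0.2 0 -7 6")

```text
time: 8.45
tool_pos: [487.7, 110.1, 258.0]
tcp_rot: [-180.0, -29.8, 76.8]
ft_force: [-0.1, -0.8, 0.5]
finger_gap: 60.0
```

apply_moves(targets="0 0 0 0 0 -3 8.5; 0 0 0 0 0.5 -6 8.5; 0 0 0 0 3 -8 8.5; 0 0 0 0 6 -8 8.5; 0 0 0 0 8 -8 8.5")

```text
time: 8.95
tool_pos: [559.5, 51.5, 330.1]
tcp_rot: [179.6, -29.8, 76.8]
ft_force: [-0.3, 0.1, -0.8]
finger_gap: 85.2
```

```bash
python3 - <<'E'
from h import *
s=sense();p=inrail(s['tool_pos']);print(p,s['joint_pos']);C=cam("wrist",s)
im=snapshot("wrist"); cv2.imwrite("pics/w4.png",im[:,:,::-1])
Rm,t=railT(*RAIL)
for n,q in dict(hub=(95,0,36),knobtop=(95,65,86),s1=(-69,15,0),s2=(-69,-15,0),s3=(69,15,0),s4=(69,-15,0),lip=(-70,0,10)).items(): print(n,proj(C,t+Rm@np.array(q))[0])
S=np.array([455.5,-300.5,0]);yw=81.5
for d in(-90,90):
  print("stone above",d);go(S+[0,0,110],R.from_euler('xyz',[180,0,yw+d],degrees=True).as_matrix(),s=s)
E
```

```text
[ 89.89 -17.58 196.45] [-19.1   -4.27  91.99  29.77  94.51 -94.02]
hub [192.82 319.08]
knobtop [106.57 321.04]
s1 [167.45 133.96]
s2 [200.61 138.71]
s3 [167.97 289.35]
s4 [201.15 289.88]
lip [186.27 130.15]
stone above -90
rot [-0.38 -0.42  1.45] shift cm [-42.74  -2.12   0.87] rows>= 10.393840320073949
stone above 90
rot [ 0.43 -0.39 -1.61] shift cm [-42.74  -2.12   0.87] rows>= 11.4348753011338
```

View pics/w4.png

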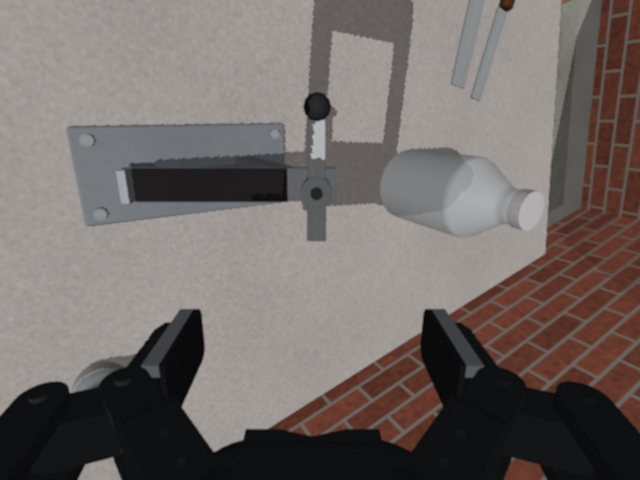

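The view square onto the rail shows the strip from (168,133) to (200,287), the hub at (193,316) and the knob at (106,317). The arm is straight across the rail, so the keeper is fully open. Next I refine the rail from the strip edges.

```bash
python3 - <<'E'
from h import *
s=sense();C=cam("wrist",s)
im=cv2.imread("pics/w4.png");m=(im.max(2)<45).astype(np.uint8)[150:220,110:300]
n,l,st,c=cv2.connectedComponentsWithStats(m);k=1+st[1:,4].argmax();ys,xs=np.nonzero(l==k);print(st[k])
q=cv2.approxPolyDP(cv2.convexHull(np.c_[xs+110,ys+150].astype(np.int32)),5,True)[:,0,::-1];print(q.tolist())
def line(v,u): return np.polyfit(u,v,1)
cols=np.arange(145,280); top=[ys[xs+110==c].min()+149.5 for c in cols]; bot=[ys[xs+110==c].max()+150.5 for c in cols]
rows=np.arange(172,197); lf=[xs[ys+150==r].min()+109.5 for r in rows]; rt=[xs[ys+150==r].max()+110.5 for r in rows]
LT,LB,LL,LR=line(top,cols),line(bot,cols),line(lf,rows),line(rt,rows)
def cr(h,v): # row=h0 c+h1 ; col=v0 r+v1
    r=(h[0]*v[1]+h[1])/(1-h[0]*v[0]); return r,v[0]*r+v[1]
ob=[(cr(LT,LL),(-69,15,0)),(cr(LB,LL),(-69,-15,0)),(cr(LT,LR),(69,15,0)),(cr(LB,LR),(69,-15,0)),((193,316.3),(95,0,36))]
for o in ob: print(np.array(o[0]))
def f(v):
    Rm,t=railT(*v[:3]);return np.concatenate([proj(C,t+Rm@np.array(p))[0]-o for o,p in ob])
r=least_squares(f,RAIL);print(r.x,r.fun.reshape(-1,2))
def g(v):
    Rm=R.from_euler('ZYX',[v[2],-30+v[4],v[5]],degrees=True).as_matrix();t=np.array([v[0],v[1],v[3]])
    return np.concatenate([proj(C,t+Rm@np.array(p))[0]-o for o,p in ob]+[np.array([v[3]-115,2*v[4],2*v[5]])*.3])
r=least_squares(g,[*RAIL,115,0,0]);print(r.x,r.fun[:10].reshape(-1,2))
E
```

```text
[  21   19  156   32 4904]
[[200, 286], [200, 137], [170, 131], [169, 285]]
[168.5  130.66]
[200.5  135.53]
[168.5  286.32]
[200.5  286.61]
[193.  316.3]
[547.34  72.2   76.84] [[-0.62 -0.53]
 [ 0.75 -0.39]
 [-0.61  0.32]
 [ 0.81  0.74]
 [-0.13  0.12]]
[547.75  72.71  76.8  113.16   0.22   0.32] [[-0.59 -0.14]
 [ 0.6   0.02]
 [-0.55  0.03]
 [ 0.64  0.44]
 [-0.02 -0.25]]
```

apply_moves(targets="-0.03 -0.04 0.13 -4 0 0 8.5; -0.07 -0.08 0.26 -8.5 0 0 8.5; -0.1 -0.11 0.39 -13 -0.5 0 8.5; -0.14 -0.15 0.52 -17.5 -1 0 8.5; -0.17 -0.19 0.65 -22 -1 0 8.5")

```text
time: 9.5
tool_pos: [503.4, -132.2, 219.0]
tcp_rot: [-174.1, -16.4, 36.7]
ft_force: [0.1, 0.4, 0.5]
finger_gap: 84.9
```

```bash
sed -i 's/^RAIL=.*/RAIL=(547.3,72.2,76.84)/' h.py; python3 - <<'E'
from h import *
s=sense();print(s['joint_pos'])
go(np.array([455.5,-300.5,110]),R.from_euler('xyz',[180,0,-8.5],degrees=True).as_matrix(),s=s)
E
```

```text
[-32.68  -7.82 103.57  17.51  84.38 -71.95]
rot [-0.21 -0.23  0.8 ] shift cm [-16.4   11.26   5.39] rows>= 5.706198985769543
```

apply_moves(targets="-0.03 -0.04 0.13 -3.3 2.2 1 8.5; -0.07 -0.08 0.26 -6.6 4.5 2.1 8.5; -0.1 -0.11 0.39 -9.8 6.7 3.2 8.5; -0.14 -0.15 0.52 -13.1 9 4.3 8.5; -0.17 -0.19 0.65 -16.4 11.3 5.4 8.5")

```text
time: 10.0
tool_pos: [457.3, -300.8, 109.7]
tcp_rot: [-177.9, -2.5, -0.1]
ft_force: [0.2, -0.3, 0.4]
finger_gap: 84.4
```

```bash
python3 - <<'E'
from h import *
s=sense();print(s['joint_pos'])
go(np.array([455.5,-300.5,60]),R.from_euler('xyz',[180,0,-8.5],degrees=True).as_matrix(),s=s)
E
```

```text
[-40.85   3.83 102.25   3.34  73.42 -41.74]
rot [-0.04 -0.04  0.15] shift cm [-0.4   0.15  4.95] rows>= 1.0531242505455993
```

apply_moves(targets="-0.02 -0.02 0.07 -0.2 0.1 2 8.5; -0.04 -0.04 0.15 -0.4 0.15 4 8.5; -0.04 -0.04 0.15 -0.4 0.15 5 8.5; -0.04 -0.04 0.15 -0.4 0.15 5 8.5; -0.04 -0.04 0.15 -0.4 0.15 5 8.5")

```text
time: 10.5
tool_pos: [456.6, -298.9, 60.8]
tcp_rot: [-179.9, -0.1, -8.2]
ft_force: [0.1, -0.1, 0.4]
finger_gap: 84.5
```

```bash
python3 - <<'E'
from h import *
s=sense();im=snapshot("wrist");cv2.imwrite("pics/w5.png",im[:,:,::-1]);C=cam("wrist",s)
im=im.astype(int);m=((im[:,:,2]-im[:,:,0]>=4)&(im.max(2)>70)&(im.max(2)<170)).astype(np.uint8)
n,l,st,c=cv2.connectedComponentsWithStats(m)
for k in range(1,n):
    if st[k,4]>3000:
        ys,xs=np.nonzero(l==k);P=plane(C,np.c_[ys,xs],24)[:,:2].astype(np.float32);print(st[k],cv2.minAreaRect(P))
go(np.array([455.5,-300.5,2.5]),R.from_euler('xyz',[180,0,-8.5],degrees=True).as_matrix(),s=s)
E
```

```text
[   0   36   71  270 9769] ((334.74102783203125, -237.49407958984375), (130.77493286132812, 35.5474967956543), 67.7074203491211)
[  265   146    83   242 17432] ((455.0669250488281, -299.8420104980469), (133.72653198242188, 38.71184539794922), 81.76142120361328)
rot [-0.   -0.    0.01] shift cm [-0.1   0.18  5.83] rows>= 1.1675363688594407
```

View pics/w5.png

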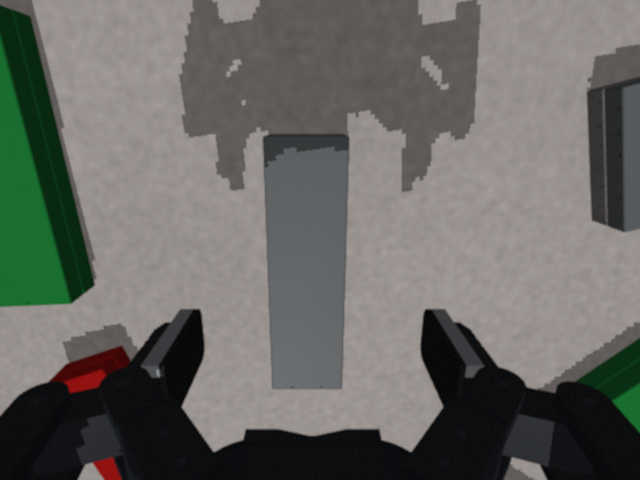

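The stone is centred between the fingers, at cols 268–347 and rows 135–388, and well clear of the coloured look-alikes. I'll descend and grip it.

apply_moves(targets="0 0 0 -0.1 0.1 2.5 8.5; 0 0 0 -0.1 0.1 4.5 8.5; 0 0 0 -0.1 0.1 5.8 8.5; 0 0 0 -0.1 0.1 5.8 6; 0 0 0 -0.1 0.1 5.8 3.5", force=50)

```text
time: 11.05
tool_pos: [455.9, -299.9, 3.2]
tcp_rot: [-179.9, -0.1, -8.3]
ft_force: [-0.2, -1.0, 0.2]
finger_gap: 58.4
```

apply_moves(targets="0 0 0 0 0 0 3.5; 0 0 0 0 0 0 3.5; 0 0 0 0 0 0 3.5; 0 0 0 0 0 -0.5 3.5; 0 0 0 0 0 -2 3.5")

```text
time: 11.55
tool_pos: [454.0, -298.3, 21.1]
tcp_rot: [-179.8, 0.1, -8.3]
ft_force: [-0.4, -0.6, -4.4]
finger_gap: 38.9
```

```bash
cat >> h.py <<'E'
def railpose(x,y,z):
    Rm,t=railT(*RAIL); X=-Rm[:,1];Z=-Rm[:,2]
    return t+Rm@[x,y,z],np.c_[X,np.cross(Z,X),Z]
E
python3 - <<'E'
from h import *
s=sense();print(s['tool_pos'],s['tcp_rot'],s['joint_pos'],s['ft_force'])
go(*railpose(0,0,90),s=s);print(railpose(0,0,90)[0])
E
```

```text
[ 453.96 -298.25   21.13] [-179.79    0.09   -8.3 ] [-38.8   10.84 104.76   0.15  64.59 -30.57] [-0.45 -0.56 -4.37]
rot [0.52 0.02 0.08] shift cm [  3.48 -33.58 -17.06] rows>= 7.56607288552848
[537.05  28.38 192.94]
```

apply_moves(targets="0 0 0 0.2 -1 -4.5 3.5; 0 0 0 0.7 -4.5 -8 3.5; 0.1 0 0.02 1.3 -8.5 -11 3.5; 0.2 0.01 0.04 1.9 -12.5 -14 3.5; 0.3 0.01 0.06 2.5 -17 -17 3.5")

```text
time: 12.05
tool_pos: [503.9, -137.8, 193.1]
tcp_rot: [-162.5, -0.3, -11.7]
ft_force: [1.2, -0.7, -4.9]
finger_gap: 39.1
```

```bash
python3 - <<'E'
from h import *
s=sense();print(s['joint_pos'],s['finger_gap'])
go(*railpose(3,0,50),s=s)
E
```

```text
[-32.46  -0.16  99.02  16.42  87.34 -22.42] 39.074905174518264
rot [0.22 0.01 0.03] shift cm [ -0.1  -17.32   8.94] rows>= 3.89837537342734
```

apply_moves(targets="0.06 0 0.01 0 -4 1 3.5; 0.12 0.01 0.02 0 -8.5 2 3.5; 0.18 0.01 0.03 -0.1 -13 4 3.5; 0.22 0.01 0.03 -0.1 -17 7 3.5; 0.22 0.01 0.03 -0.1 -17.3 9 3.5")

```text
time: 12.55
tool_pos: [541.3, 52.4, 155.8]
tcp_rot: [-150.0, -0.0, -13.4]
ft_force: [-0.4, -0.3, -5.1]
finger_gap: 38.7
```

apply_moves(targets="0 0 0 0 0 0 3.5; 0 0 0 0 0 0 3.5; 0 0 0 0 0 0 3.5; 0 0 0 0 0 0 3.5; 0 0 0 0 0 0 3.5")

```text
time: 13.05
tool_pos: [542.1, 47.9, 156.2]
tcp_rot: [-150.1, -0.1, -13.6]
ft_force: [0.4, 0.4, -3.5]
finger_gap: 39.0
```

```bash
python3 - <<'E'
from h import *
s=sense();print(s['joint_pos'],s['finger_gap'],inrail(s['tool_pos']),s['tcp_rot'],s['ft_force'])
go(*railpose(3,0,10),s=s)
im=snapshot("wrist");sd=snapshot("side");sc=snapshot("scene")
a=cv2.resize(sd[220:340,240:370],None,fx=3,fy=3,interpolation=cv2.INTER_CUBIC);b=cv2.resize(sc[160:280,280:410],None,fx=3,fy=3,interpolation=cv2.INTER_CUBIC)
cv2.imwrite("pics/m6.png",np.hstack([a,b])[:,:,::-1]);cv2.imwrite("pics/w6.png",im[:,:,::-1])
E
```

```text
[-20.16  -0.18 106.5   30.29  79.03 -13.87] 39.02233099974373 [-0.89 -0.46 48.13] [-150.11   -0.07  -13.64] [ 0.37  0.36 -3.51]
rot [ 0.   -0.01 -0.01] shift cm [-0.07 -0.4   3.81] rows>= 0.7666710002576613
```

View pics/w6.png

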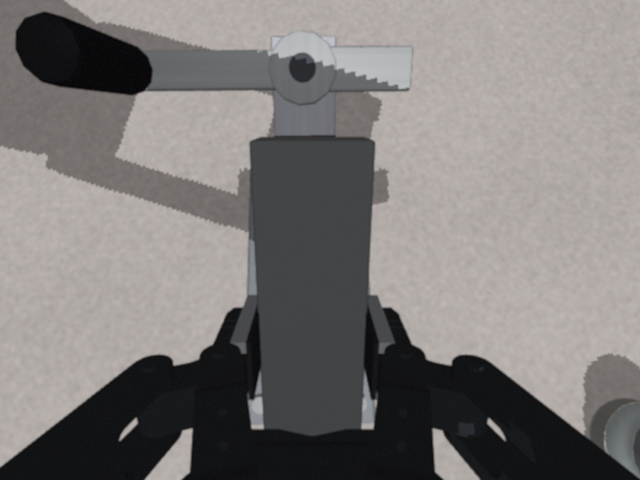

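```bash
python3 - <<'E'
from h import *
s=sense();C=cam("wrist",s);Rm,t=railT(*RAIL);m,Rc,tc=C
def onz(rc,z): # intersect with rail-plane z
    d=Rc@np.array([(rc[1]-m['cx'])/m['fx'],-(rc[0]-m['cy'])/m['fy'],-1]);o=Rm.T@(tc-t);e=Rm.T@d;return o+e*(z-o[2])/e[2]
z=inrail(s['tool_pos'])[2]-3+24
print("hub",onz((67,302),36),"finger end",onz((46,412),36))
for rc in((142,251),(142,374),(300,260.5),(300,368.5)): print(onz(rc,z))
E
```

```text
hub [95.47  1.72 36.  ] finger end [102.31 -38.74  36.  ]
[70.53 17.29 68.32]
[ 70.29 -21.02  68.32]
[15.96 16.95 68.32]
[ 15.63 -21.5   68.32]
```

```bash
python3 - <<'E'
from h import *
s=sense();C=cam("wrist",s);Rm,t=railT(*RAIL);m,Rc,tc=C
im=cv2.imread("pics/w6.png").astype(int)
def onz(rc,z):
    d=Rc@np.array([(rc[1]-m['cx'])/m['fx'],-(rc[0]-m['cy'])/m['fy'],-1]);o=Rm.T@(tc-t);e=Rm.T@d;return o+e*(z-o[2])/e[2]
g=im.sum(2)
for r in(110,118,126): print(r,g[r,262:350:2].tolist())
for r in (115,): print(onz((r,274),-1),onz((r,336),-1))
for r in(170,200,230): print(r,g[r,240:262].tolist(),g[r,364:386].tolist())
E
```

```text
110 [510, 508, 513, 516, 520, 512, 340, 335, 338, 342, 347, 345, 346, 347, 346, 343, 342, 347, 346, 345, 351, 352, 349, 345, 344, 345, 344, 346, 344, 348, 351, 353, 341, 339, 341, 341, 311, 327, 337, 344, 351, 350, 345, 349]
118 [527, 523, 512, 511, 511, 427, 308, 338, 338, 338, 346, 346, 349, 350, 344, 342, 341, 350, 349, 344, 349, 351, 348, 345, 345, 345, 343, 343, 341, 353, 352, 349, 340, 338, 344, 341, 311, 334, 350, 360, 368, 358, 351, 349]
126 [529, 529, 526, 523, 447, 329, 294, 337, 339, 339, 345, 348, 346, 348, 346, 342, 342, 344, 348, 341, 347, 353, 348, 344, 348, 349, 345, 344, 343, 349, 352, 347, 343, 338, 342, 341, 311, 343, 354, 358, 362, 350, 348, 345]
[78.65 16.1  -1.  ] [ 78.48 -13.58  -1.  ]
170 [396, 452, 486, 435, 369, 350, 348, 359, 366, 328, 248, 192, 194, 206, 212, 213, 208, 213, 209, 208, 207, 211] [207, 206, 210, 210, 210, 212, 210, 202, 197, 271, 405, 467, 458, 453, 440, 393, 350, 345, 355, 341, 344, 388]
200 [338, 340, 344, 347, 343, 341, 333, 325, 299, 261, 233, 213, 195, 194, 203, 206, 210, 209, 207, 207, 209, 208] [207, 207, 207, 207, 209, 205, 197, 200, 255, 320, 345, 347, 344, 342, 337, 336, 336, 338, 341, 342, 340, 339]
230 [488, 468, 459, 450, 410, 354, 337, 340, 303, 240, 234, 248, 249, 223, 197, 195, 205, 209, 211, 208, 207, 209] [206, 205, 206, 203, 204, 197, 280, 428, 504, 513, 511, 510, 513, 514, 517, 517, 514, 511, 513, 513, 516, 518]
```

View pics/m6.png

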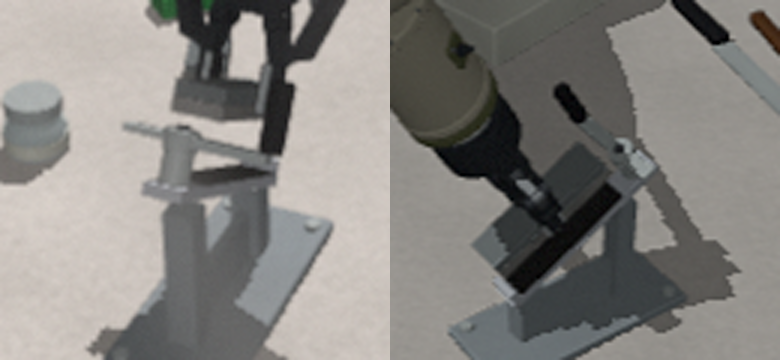

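The enlarged fixed views show the stone held parallel above the strip with the keeper open. The wrist view measures the stone 3.4 mm off the bar centre, so I'm correcting that while lowering with uphill margin.

apply_moves(targets="0 0 0 -0.1 -0.2 0 3.5; 0 0 0 -0.34 -0.4 0.5 3.5; 0 0 0 -0.34 -0.4 2 3.5; 0 0 0 -0.34 -0.4 3.3 3.5; 0 0 0 -0.34 -0.4 3.8 3.5")

```text
time: 13.7
tool_pos: [542.0, 72.8, 121.7]
tcp_rot: [-150.1, 0.2, -13.5]
ft_force: [-0.9, 0.0, -3.1]
finger_gap: 38.9
```

apply_moves(targets="0 0 0 0 0 0.1 3.5; 0 0 0 0 0 0.2 3.5; 0 0 0 0 0 0.2 3.5; 0 0 0 0 0 0.2 3.5; 0 0 0 0 0 0.2 3.5")

```text
time: 14.2
tool_pos: [544.0, 72.2, 123.0]
tcp_rot: [-150.1, -0.0, -13.6]
ft_force: [-1.7, 0.1, -3.8]
finger_gap: 38.5
```

```bash
cat > st.py <<'E'
from h import *
s=sense();print(inrail(s['tool_pos']),s['tcp_rot'],"F rail",railT(*RAIL)[0].T@s['ft_force'],"T rail",railT(*RAIL)[0].T@s['wrist_torque'],s['finger_gap'])
E
python3 st.py
```

```text
[3.31 3.23 7.33] [-150.1    -0.02  -13.59] F rail [-2.16  1.65 -3.09] T rail [0.02 0.56 0.05] 38.545902098745316
```

apply_moves(targets="0 0 0 0 0 0.1 3.5; 0 0 0 0 0 0.2 3.5; 0 0 0 0 0 0.3 3.5; 0 0 0 0 0 0.3 3.5; 0 0 0 0 0 0.3 3.5")

```text
time: 14.7
tool_pos: [544.1, 73.8, 120.0]
tcp_rot: [-150.1, 0.0, -13.6]
ft_force: [-0.2, -1.6, -3.2]
finger_gap: 39.2
```

```bash
python3 st.py
```

```text
[3.23 3.51 3.93] [-150.1     0.01  -13.58] F rail [-2.97 -0.16 -1.94] T rail [ 0.01  0.59 -0.02] 39.178537716893985
```

apply_moves(targets="0 0 0 0 0 0.05 3.5; 0 0 0 0 0 0.1 3.5; 0 0 0 0 0 0.15 3.5; 0 0 0 0 0 0.15 3.5; 0 0 0 0 0 0.15 3.5")

```text
time: 15.2
tool_pos: [544.1, 73.9, 119.9]
tcp_rot: [-150.1, 0.0, -13.5]
ft_force: [-9.6, -8.6, 9.9]
finger_gap: 38.8
```

```bash
python3 st.py
```

```text
[3.23 3.47 3.78] [-150.13    0.    -13.54] F rail [-4.18  7.35 13.89] T rail [ 1.39  0.69 -0.1 ] 38.757817073615776
```

apply_moves(targets="0 0 0 0 0 -0.12 3.5; 0 0 0 0 0.1 -0.12 3.5; 0 0 0 0 0.2 -0.12 3.5; 0 0 0 0 0.3 -0.12 3.5; 0 0 0 0 0.3 -0.12 3.5")

```text
time: 15.7
tool_pos: [543.8, 71.5, 118.6]
tcp_rot: [-150.1, -0.0, -13.6]
ft_force: [-0.0, 0.6, 2.7]
finger_gap: 39.1
```

```bash
python3 st.py
```

```text
[0.48 3.21 3.85] [-150.08   -0.02  -13.58] F rail [1.79 0.16 2.03] T rail [ 0.05  0.09 -0.04] 39.10709449223028
```

apply_moves(targets="0 0 0 0 0.05 0 3.5; 0 0 0 0 0.1 0 3.5; 0 0 0 0 0.15 0 3.5; 0 0 0 0 0.15 0 3.5; 0 0 0 0 0.15 0 3.5")

```text
time: 16.2
tool_pos: [543.4, 70.2, 117.7]
tcp_rot: [-150.1, -0.0, -13.6]
ft_force: [-0.7, 0.3, 4.6]
finger_gap: 39.0
```

```bash
python3 st.py
```

```text
[-1.12  3.35  3.81] [-150.09   -0.01  -13.58] F rail [2.38 0.77 3.88] T rail [-0.03 -0.21 -0.02] 38.97047580979257
```

apply_moves(targets="0 0 0 0 0.05 0 3.5; 0 0 0 0 0.1 0 3.5; 0 0 0 0 0.15 0 3.5; 0 0 0 0 0.2 0 3.5; 0 0 0 0 0.2 0 3.5")

```text
time: 16.7
tool_pos: [543.2, 69.7, 117.5]
tcp_rot: [-150.0, -0.0, -13.5]
ft_force: [1.3, 6.5, 7.0]
finger_gap: 39.0
```

```bash
python3 st.py
```

```text
[-1.64  3.39  3.84] [-149.96   -0.02  -13.55] F rail [9.24 0.22 2.77] T rail [ 0.09 -1.3  -0.11] 39.010678761831144
```

Contact with the stop is felt (9 N uphill, motion blocked). I'll relax, release and retreat square to the rail.

apply_moves(targets="0 0 0 0 -0.1 0 3.9; 0 0 0 0 -0.1 0 4.2; 0 0 0 0 -0.1 0 5; 0 0 0 0 -0.1 0 6; 0 0 0 0 -0.1 0 6.5")

```text
time: 17.2
tool_pos: [542.6, 69.3, 116.5]
tcp_rot: [-150.1, 0.1, -13.6]
ft_force: [-1.0, 0.5, 0.5]
finger_gap: 65.0
```

apply_moves(targets="0 0 0 0 0 -2 6.5; 0 0 0 0 0 -5 6.5; 0 0 0 0 0 -9 6.5; 0 0 0 0 0 -13 8.5; 0 0 0 0 0 -16 8.5")

```text
time: 17.7
tool_pos: [524.3, -9.3, 257.9]
tcp_rot: [-150.1, -0.1, -13.6]
ft_force: [0.9, -0.4, 0.2]
finger_gap: 85.4
```

```bash
python3 st.py; python3 - <<'E'
from h import *
s=sense();im=snapshot("wrist");sd=snapshot("side");sc=snapshot("scene")
a=cv2.resize(sd[220:340,240:370],None,fx=2.4,fy=2.4,interpolation=cv2.INTER_CUBIC);b=cv2.resize(sc[160:280,280:410],None,fx=2.4,fy=2.4,interpolation=cv2.INTER_CUBIC)
w=cv2.resize(im,(480,360)); L=np.vstack([a,b]);o=np.zeros((576,792,3),np.uint8);o[:L.shape[0],:312]=L;o[:360,312:]=w
cv2.imwrite("pics/m7.png",o[:,:,::-1]);cv2.imwrite("pics/w7.png",im[:,:,::-1])
print(s['joint_pos']);go(*knobpose(90,140),s=s)
E
```

```text
[ -1.84   3.82 166.07] [-150.13   -0.08  -13.6 ] F rail [-0.03 -0.95  0.3 ] T rail [0.03 0.25 0.04] 85.43719774783604
[-26.81  -5.02 100.22  29.04  91.92 -14.09]
rot [ 0.01 -0.   -1.58] shift cm [-6.19 -9.65  2.55] rows>= 10.511452956849478
```

View pics/m7.png

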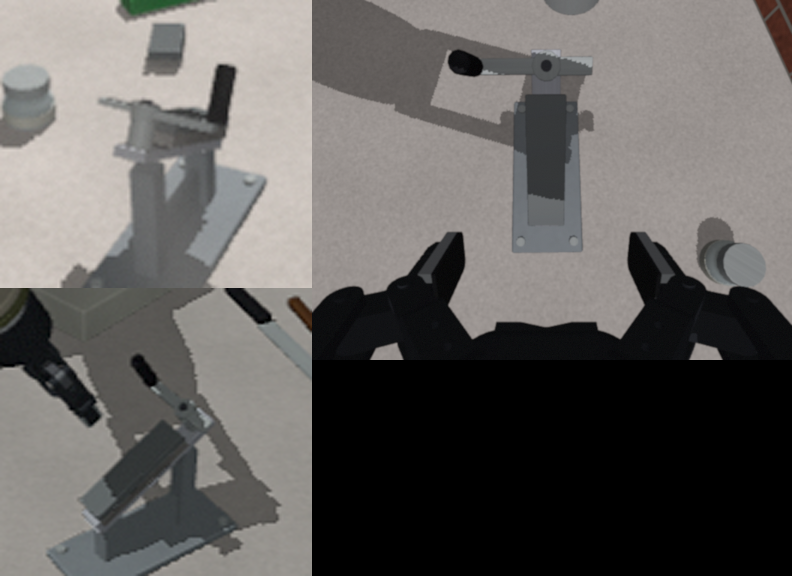

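The stone is lying by itself along the strip, flush at the stop and in line with hub and bar (composite columns stone about 546, hub 546). The keeper is still open. I'll check the centring numerically.

```bash
python3 - <<'E'
from h import *
s=sense();C=cam("wrist",s);Rm,t=railT(*RAIL);m,Rc,tc=C
im=cv2.imread("pics/w7.png");g=im.astype(int).sum(2)
def onz(rc,z):
    d=Rc@np.array([(rc[1]-m['cx'])/m['fx'],-(rc[0]-m['cy'])/m['fy'],-1]);o=Rm.T@(tc-t);e=Rm.T@d;return o+e*(z-o[2])/e[2]
for r in (116,150,180,240): print(r,g[r,264:360:2].tolist())
print("hub",onz((88,312),36))
E
```

```text
116 [444, 447, 458, 454, 441, 441, 449, 453, 377, 275, 286, 296, 284, 274, 261, 265, 277, 281, 284, 285, 282, 283, 285, 285, 287, 283, 283, 282, 283, 287, 287, 279, 282, 271, 276, 289, 299, 304, 294, 294, 287, 288, 294, 288, 294, 298, 300, 390]
150 [276, 277, 280, 304, 221, 205, 199, 196, 200, 193, 180, 171, 170, 171, 170, 170, 170, 167, 172, 168, 169, 168, 173, 166, 173, 168, 168, 166, 168, 173, 169, 170, 170, 171, 172, 167, 173, 161, 190, 193, 192, 195, 204, 204, 222, 314, 395, 332]
180 [276, 270, 235, 194, 205, 205, 206, 207, 207, 206, 193, 163, 170, 168, 168, 168, 170, 166, 171, 171, 169, 170, 169, 171, 171, 170, 167, 167, 169, 168, 166, 164, 167, 170, 169, 170, 166, 188, 209, 209, 218, 276, 290, 329, 330, 323, 401, 437]
240 [447, 427, 304, 332, 339, 337, 339, 339, 336, 337, 337, 283, 167, 168, 171, 168, 165, 169, 166, 165, 164, 165, 167, 169, 170, 165, 167, 164, 164, 164, 166, 162, 167, 165, 168, 161, 198, 335, 344, 346, 349, 345, 348, 348, 346, 343, 321, 402]
hub [94.75 -0.34 36.  ]
```

```bash
python3 - <<'E'
from h import *
s=sense();C=cam("wrist",s);Rm,t=railT(*RAIL);m,Rc,tc=C
im=cv2.imread("pics/w7.png");g=im.astype(int).sum(2)
def onz(rc,z):
    d=Rc@np.array([(rc[1]-m['cx'])/m['fx'],-(rc[0]-m['cy'])/m['fy'],-1]);o=Rm.T@(tc-t);e=Rm.T@d;return o+e*(z-o[2])/e[2]
for r,a,b in((150,285,339),(180,285.5,337.5),(240,286.8,336)): print("stone",onz((r,a),24)[:2],onz((r,b),24)[:2],"mid",(onz((r,a),24)+onz((r,b),24))[1]/2)
for k in (310,312,314): print("col->y at hub",onz((88,k),36)[1])
print(g[112:130,312].tolist(), g[104:122,285:340:3].tolist()[::4])
gr=cv2.cvtColor(im,cv2.COLOR_BGR2GRAY)[60:120,280:345]
c=cv2.HoughCircles(cv2.resize(gr,None,fx=4,fy=4,interpolation=cv2.INTER_CUBIC),cv2.HOUGH_GRADIENT,1,50,param1=80,param2=20,minRadius=40,maxRadius=100)
if c is not None:
    for x,y,r in c[0][:3]: print("hub circle",y/4+60,x/4+280,r/4,onz((y/4+60,x/4+280),36))
print("upper end row pred x=70:",proj(C,t+Rm@[70,0,24])[0],"lower x=-70",proj(C,t+Rm@[-70,0,24])[0])
print(g[290:310,312].tolist())
E
```

```text
stone [53.3  19.56] [ 53.07 -20.05] mid -0.2485765115488121
stone [31.29 19.78] [ 31.04 -19.3 ] mid 0.2376391590565099
stone [-16.15  20.02] [-16.46 -18.87] mid 0.573534065118686
col->y at hub 1.0002971354739418
col->y at hub -0.3384486547953558
col->y at hub -1.677311072821582
[289, 288, 289, 286, 287, 290, 288, 290, 295, 292, 291, 291, 281, 230, 172, 162, 170, 170] [[289, 293, 287, 271, 280, 267, 240, 254, 255, 257, 251, 259, 242, 268, 277, 271, 272, 276, 284], [288, 290, 289, 271, 282, 285, 284, 275, 242, 247, 254, 264, 283, 286, 280, 276, 285, 285, 277], [276, 283, 284, 268, 277, 282, 285, 283, 282, 289, 284, 287, 284, 287, 281, 275, 284, 287, 294], [292, 284, 272, 265, 279, 284, 286, 283, 283, 287, 285, 282, 285, 287, 279, 271, 283, 299, 300], [280, 277, 283, 267, 281, 283, 285, 282, 283, 295, 285, 284, 285, 285, 281, 271, 284, 283, 278]]
upper end row pred x=70: [126.09 311.55] lower x=-70 [301.13 312.45]
[315, 312, 311, 313, 309, 311, 310, 312, 311, 319, 343, 357, 357, 357, 359, 359, 360, 361, 364, 362]
```

Stone centre is within about 0.5 mm of the bar and hub line, and its ends fall on the predicted rows (126 and 300). Now back to the knob to close the handle.

apply_moves(targets="0 0 -0.14 -1.3 -2 0 8.5; 0 0 -0.28 -2.6 -4 0 8.5; 0 0 -0.42 -3.9 -6 0 8.5; 0 0 -0.56 -5.2 -8 0 8.5; 0 0 -0.7 -6.3 -9.6 0 8.5")

```text
time: 18.35
tool_pos: [481.6, 89.1, 302.4]
tcp_rot: [-156.3, -18.8, 22.9]
ft_force: [-0.0, -0.9, -0.4]
finger_gap: 84.7
```

apply_moves(targets="0 0 -0.14 0 0 0 7; 0 0 -0.28 0 0 0 6; 0 0 -0.42 0 0 0 6; 0 0 -0.56 0 0 0 6; 0 0 -0.7 0 0 0 6")

```text
time: 18.85
tool_pos: [481.9, 88.2, 301.7]
tcp_rot: [-174.4, -29.4, 65.5]
ft_force: [-0.8, 0.2, -0.7]
finger_gap: 59.9
```

```bash
sed -i 's/^RAIL=.*/RAIL=(544.2,72.9,76.84)/' h.py; python3 st.py; python3 - <<'E'
from h import *
s=sense();print(s['joint_pos']);go(*knobpose(90,120),s=s)
E
```

```text
[ 93.97  64.16 161.34] [-174.4   -29.43   65.49] F rail [-0.36  0.82 -0.64] T rail [ 0.01  0.2  -0.01] 59.907908320216094
[-17.96 -17.02 106.15  29.85  93.12 -83.85]
rot [ 0.    0.   -0.17] shift cm [ 0.09 -0.1   4.13] rows>= 1.1489112268674806
```

apply_moves(targets="0 0 -0.1 0.1 -0.1 3.5 6; 0 0 -0.17 0.1 -0.1 6 6; 0 0 -0.17 0.1 -0.1 8.5 6; 0 0 -0.17 0.1 -0.1 11.5 6; 0 0 -0.17 0.1 -0.1 11.5 3", force=25)

```text
time: 19.35
tool_pos: [492.0, 146.4, 198.7]
tcp_rot: [-179.3, -29.8, 76.2]
ft_force: [-0.5, -0.5, -0.1]
finger_gap: 46.7
```

apply_moves(targets="0 0 0 0 0 0 1.2; 0 0 0 0 0 0 1.2; 0 0 0 0 0 0 1.2; 0 0 0 0 0 0 1.2; 0 0 0 0 0 0 1.2")

```text
time: 19.85
tool_pos: [495.6, 144.2, 205.2]
tcp_rot: [180.0, -29.9, 76.4]
ft_force: [-3.6, 0.6, 1.5]
finger_gap: 17.3
```

```bash
python3 st.py; cat > arc.py <<'E'
from h import *
import sys
s=sense();p=inrail(s['tool_pos']);print("ang",np.degrees(np.arctan2(p[1],p[0]-95)),"rad",np.hypot(p[1],p[0]-95),s['joint_pos'])
for a in map(float,sys.argv[1:]): print(a,end=" ");go(*knobpose(a,p[2]),s=s)
E
python3 arc.py 82 74 66 58 50
```

```text
[95.66 63.51 48.91] [180.   -29.92  76.38] F rail [0.55 3.63 1.4 ] T rail [0.41 0.08 0.  ] 17.272242599900423
ang 89.4007527623681 rad 63.516185025099425 [-10.59 -13.06 113.    30.39  79.88 -92.39]
82.0 rot [0.   0.   0.13] shift cm [ 0.84 -0.09 -0.  ] rows>= 0.8849031490070185
74.0 rot [0.   0.   0.27] shift cm [ 1.73  0.09 -0.  ] rows>= 1.8155019511961699
66.0 rot [0.   0.   0.41] shift cm [ 2.58  0.4  -0.  ] rows>= 2.7462652818294093
58.0 rot [0.   0.   0.55] shift cm [ 3.38  0.82 -0.  ] rows>= 3.6770681999197192
50.0 rot [ 0.   -0.    0.69] shift cm [ 4.12  1.34 -0.  ] rows>= 4.607886711185855
```

apply_moves(targets="0 0 0.13 0.85 -0.1 0 1.2; 0 0 0.27 1.75 0.1 0 1.2; 0 0 0.41 2.6 0.4 0 1.2; 0 0 0.55 3.4 0.8 0 1.2; 0 0 0.69 4.1 1.35 0 1.2")

```text
time: 20.35
tool_pos: [518.0, 175.1, 225.5]
tcp_rot: [-159.9, -22.5, 32.4]
ft_force: [2.1, -2.1, -2.7]
finger_gap: 17.0
```

```bash
python3 st.py; python3 arc.py 42 34 26 18 10
```

```text
[136.27  48.77  48.91] [-159.88  -22.53   32.43] F rail [-2.72 -2.52 -1.5 ] T rail [-0.3   0.75  0.15] 16.979020613683957
ang 49.76118252626548 rad 63.895095974718764 [ -6.34 -10.52 108.63  30.16  79.23 -47.88]
42.0 rot [ 0.01 -0.    0.14] shift cm [ 0.88 -0.05  0.  ] rows>= 0.90042927692279
34.0 rot [ 0.01 -0.    0.28] shift cm [1.77 0.13 0.  ] rows>= 1.830741260153683
26.0 rot [ 0.01 -0.    0.41] shift cm [2.62 0.44 0.01] rows>= 2.7614095614341148
18.0 rot [ 0.01 -0.    0.55] shift cm [3.42 0.86 0.01] rows>= 3.692164735812475
10.0 rot [ 0.01 -0.    0.69] shift cm [4.16 1.39 0.02] rows>= 4.62295430305683
```

apply_moves(targets="0 0 0.14 0.9 -0.05 0 1.2; 0 0 0.28 1.75 0.1 0 1.2; 0 0 0.41 2.6 0.4 0 1.2; 0 0 0.55 3.4 0.85 0 1.2; 0 0 0.69 4.1 1.4 0 1.2")

```text
time: 20.85
tool_pos: [558.1, 185.4, 236.5]
tcp_rot: [-150.6, -5.3, -4.4]
ft_force: [-0.8, -2.8, -0.1]
finger_gap: 17.2
```

```bash
python3 st.py; python3 arc.py 7 4 1 0
```

```text
[158.41  12.06  48.86] [-150.58   -5.27   -4.43] F rail [-2.6   0.1   1.37] T rail [0.28 0.64 0.06] 17.231556552332872
ang 10.769176393154861 rad 64.55007304439533 [ -4.7   -4.34 101.83  30.05  79.04  -6.59]
7.0 rot [ 0.   -0.    0.06] shift cm [ 0.43 -0.04  0.  ] rows>= 0.3723850159617798
4.0 rot [ 0.   -0.    0.11] shift cm [ 0.77 -0.01  0.  ] rows>= 0.7206742921286221
1.0 rot [ 0.   -0.    0.16] shift cm [1.1  0.04 0.  ] rows>= 1.0694698038140353
0.0 rot [ 0.   -0.    0.18] shift cm [1.22 0.06 0.  ] rows>= 1.1857702798671408
```

apply_moves(targets="0 0 0.06 0.4 0 0 1.2; 0 0 0.1 0.7 0 0 1.2; 0 0 0.14 1 0 0 1.2; 0 0 0.18 1.2 0.05 0 1.2; 0 0 0.18 1.3 0.05 0 1.2")

```text
time: 21.35
tool_pos: [570.3, 183.8, 237.1]
tcp_rot: [-150.2, -0.2, -13.1]
ft_force: [-5.7, -6.2, 0.8]
finger_gap: 17.4
```

```bash
python3 st.py
```

```text
[159.74  -0.18  48.74] [-150.18   -0.23  -13.15] F rail [-5.97  4.14  4.37] T rail [ 0.9   1.05 -0.16] 17.43395481819836
```

apply_moves(targets="0 0 0 0.1 0 0 1.2; 0 0 0 0.2 0 0 1.2; 0 0 0 0.25 0 0 1.2; 0 0 0 0.25 0 0 1.2; 0 0 0 0.25 0 0 1.2")

```text
time: 21.85
tool_pos: [570.9, 183.8, 237.1]
tcp_rot: [-150.2, -0.1, -12.9]
ft_force: [-15.8, -6.1, 6.4]
finger_gap: 17.1
```

```bash
python3 st.py
```

```text
[159.86  -0.78  48.67] [-150.19   -0.09  -12.94] F rail [-5.11 13.95 10.29] T rail [ 2.13  1.03 -0.17] 17.06077888067787
```

The closed stop is reached (14 N, movement blocked, angle about 0). I'll let go and retreat.

apply_moves(targets="0 0 0 -0.2 0 0 3; 0 0 0 -0.2 0 0 5; 0 0 0 -0.2 0 0 6; 0 0 0 -0.2 0 -2 6; 0 0 0 -0.2 0 -6 6")

```text
time: 22.35
tool_pos: [562.2, 156.3, 286.4]
tcp_rot: [-150.1, 0.1, -13.0]
ft_force: [0.4, -0.1, 0.2]
finger_gap: 59.8
```

apply_moves(targets="0 0 0 0 0 -4 6; 0 0 0 0 0 -8 6; 0 0 0 0 2 -11 6; 0 0 0 0 6 -13 6; 0 0 0 0 10 -15 6")

```text
time: 22.85
tool_pos: [527.0, -2.8, 370.8]
tcp_rot: [-150.1, -0.5, -13.0]
ft_force: [0.5, -0.3, -1.4]
finger_gap: 60.0
```

```bash
python3 st.py; python3 - <<'E'
from h import *
s=sense();im=snapshot("wrist");sd=snapshot("side");sc=snapshot("scene")
a=cv2.resize(sd[220:340,240:370],None,fx=2.4,fy=2.4,interpolation=cv2.INTER_CUBIC);b=cv2.resize(sc[160:280,280:410],None,fx=2.4,fy=2.4,interpolation=cv2.INTER_CUBIC)
w=cv2.resize(im,(480,360)); z=cv2.resize(sc[200:420,130:420],(285,216)); L=np.vstack([a,b]);o=np.zeros((576,792,3),np.uint8);o[:L.shape[0],:312]=L;o[:360,312:]=w;o[360:,312:597]=z
cv2.imwrite("pics/m8.png",o[:,:,::-1]);C=cam("wrist",s);Rm,t=railT(*RAIL)
for q in((95,0,36),(160,0,86),(-70,0,24),(70,0,24)): print(q,proj(C,t+Rm@np.array(q))[0])
E
```

```text
[ 60.69  -0.47 260.34] [-150.12   -0.47  -13.01] F rail [-0.82 -0.52 -1.13] T rail [-0.02  0.26  0.02] 60.027679185568125
(95, 0, 36) [164.87 308.63]
(160, 0, 86) [ 88.38 308.89]
(-70, 0, 24) [312.27 308.  ]
(70, 0, 24) [188.49 308.54]
```

View pics/m8.png

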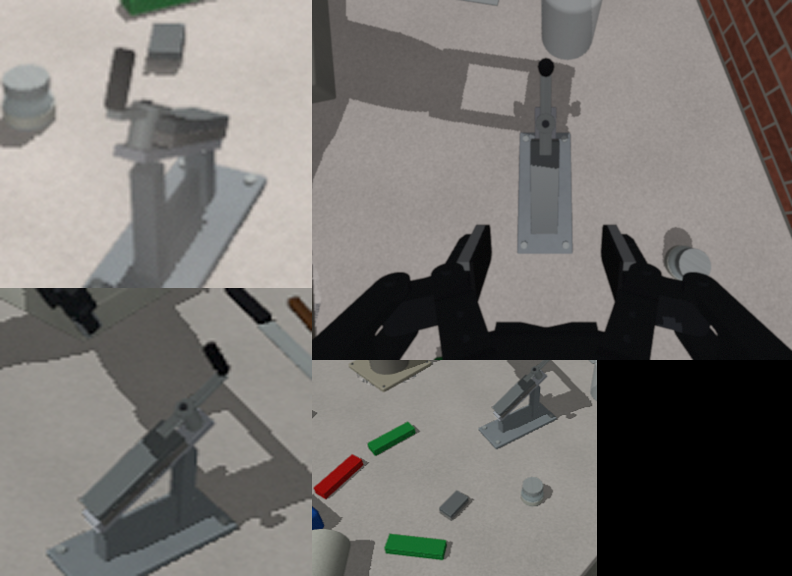

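The last picture shows the handle straight uphill, with knob (68,545), hub (124,545) and stone (185,545) in one line. The keeper finger reaches over the stone's upper end, the stone lies flat on the strip at the stop, and the bystanders haven't moved. Handing in.

```bash
python3 -c "
from bench import *
print(hand_in())"
```

```text
the job is handed in; nothing more can be done
None
```

The whetstone is mounted on the rail with the keeper closed over it, and I handed the job in at about 23 s of the 61 s allowed.

- **Opening the keeper:** The handle started about 10° open. I gripped the knob and swung it until the open stop blocked it (about 19 N).
- **Laying the stone:** I set the plain grey 140 mm stone on the rubber strip and slid it down until the bottom stop blocked it (about 9 N). After I let go, it lay there by itself.
- **Closing the keeper:** I swung the handle back until the closed stop blocked it (about 14 N), then released and pulled the arm clear.
- **Last checks:** The stone's centre was within about 0.5 mm of the rail's centre line, and its ends were where they should be. In the final picture the knob, hub and stone are in one line, and the keeper finger is over the stone's upper end. The stub, jar, jug and coloured look-alikes look untouched.
- **What disagreed:** My first rail estimate was about 3 mm off along the rail, which the open stop and a closer view showed. It was also about 3 mm off across the rail, which I corrected by comparing stone and bar in the same picture. When the stone first touched down, the contact force reached about 15–17 N before I eased off.

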